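Set the multimeter for a continuity check

ROBOT

A 6-joint arm with a two-finger parallel gripper is mounted at the origin on the work surface. World frame = base frame: x ahead of the robot, y to its left, z up, the work surface at z = 0. Lengths are in m, angles in rad, forces in N, time in s.
With the tool pointing down it reaches from about 0.35 to 0.85 m from the base axis. Payload 8.1 kg.
Tool frame: the origin (TCP) lies on the centre line of the jaws, within the pads' length; the fingertips stand 11 mm ahead of it and the grasp point (between the pads) lies 8 mm behind it (tip_reach is the z of the fingertips in the tool frame, in m); z points along the fingers, y is the direction in which the jaws open and shut (so a half turn about z gives the same grasp; the last joint's range is limited). The gripper opens to 93 mm and grips with 3 to 60 N. Pads are 15 mm wide; open, the fingers measure 128 mm over their backs; the gripper's body (75 mm by 188 mm) begins 65 mm behind the grasp point.
Start: joints at [1.086, 0.13, 1.488, -0, 1.523, -0.085], TCP at [0.234, 0.553, 0.202] pointing down, gripper open.
Joint ranges: [-2.96, 2.96], [-0.89, 2.26], [0.02, 2.5], [-1.34, 4.48], [0, 2.73], [-2.66, 2.66]. Speed limits (rad/s): [2.39, 2.39, 2.79, 3.14, 3.14, 3.14].

INTERFACE

Orientations are given as a rotation vector (axis times angle).
In Python, from plant import read_state, read_camera, camera_params, close_job, silhouettes, tip_of, tip_reach gives the robot as it stands.
- The arm moves only by the shell command python3 -m creep 'ROWS' [FORCE]. ROWS is JSON, a list of rows, each a list of 5 numbers: the shift along the tool's x, y, z in m, then the turn about the tool's z in rad, then the closure in counts, from 0 (fully open) to 255 (shut). In form: [[dx, dy, dz, twist, gripper], ...]. A call has 1 to 12 rows; each row shifts and turns the commanded pose from where the row before left it, along the tool's axes as they then stand; what a row does not reach is not made up. A row lasts 1/12 s, in which the tool goes at most 41.7 mm and 7.16 degrees, less where a joint would pass 70% of its speed; a pose out of reach is approached as far as the arm can. A call is refused whole if a number of a shift passes 0.0417 or a number of a turn 0.125, either way. A call with a gripper value outside its range is refused whole. The fingers move at their own pace and stop on an object; FORCE is the grip in N (left out, the last holds). Time passes only in rows, so rows that do not move let the fingers close. It gives the time, the measured TCP pose, the force and the opening at its end, in the units of the state.
- read_state(): the state, without advancing time (a new reading comes with each control period).
- read_camera(name): name is "scene" or "top"; returns the picture (420x560x3 uint8, red, green, blue); there is no depth.
- camera_params(name): a dict with "fov_y" (degrees; the focal length in pixels is half the picture's height over the tangent of half this angle, whatever the lens; pixels are square), "cx", "cy" (the principal point, pixels), "position" and "rotation" of the camera in the world. Camera axes: x right, y down, z forward; pixel columns grow to the right and rows downward; lengths in m; the calibration is good to about 2 mm. A picture is of the moment at which its call begins. camera_params takes no time and is no camera call.
- close_job(): hands the job in, once; it reports no verdict.
Trained networks look in the newest picture that a camera, given by its name, has taken for a name from the list of things; names that differ only in an ending like _2 or _b are one class to them, and where a whole thing is asked for, a point or a joint stands for the part that bears it (a point fixed in the world has none). Each returns a list of dicts, best first, with "confidence" (0 to 1); they miss things now and then, are a little off and sometimes report something else, mostly with a low value. They report only what shows in the picture. A call takes as long as a camera call. They do not tell look-alikes from the thing itself.
- silhouettes(camera, query): "region" (420x560 bool, what is visible of it) and "pixel" ([column, row] in pixels, amid what is visible of it).
- tip_of(camera, query): "pixel" ([column, row] in pixels: a listed point, or the origin of a listed thing).
The state is a dict: "t": time; "q": joint angles; "dq": joint speeds; "joint_torque": joint torques, N m; "tool_pos": TCP position; "orientation": TCP orientation; "force": force on the tool from outside, world axes, zero at the start; "wrist_torque": the same for the moment, N m; "opening": finger opening in m.
Only numpy, scipy, OpenCV 4.12 (cv2) and the standard library are available. Lean on these libraries where they do the work, as an engineer would, in place of code of your own. Each camera call takes 0.05 s, during which the arm holds its last target.

TASK

Get the multimeter ready for a continuity check: with a fingertip, push the raised bar of its selector round clockwise, counting the clicks, until the pointer rests on the sixth click after OFF; do not pinch the bar. Then press the left-hand of the two keys between the display and the selector right down and let it come up again, leaving the right-hand key alone. Leave the meter lying where it is and do not disturb the things around it.

Things in the scene. Friction and masses are not known exactly. Their poses are not given: they have to be found in the camera images.
- meter: Hand-held multimeter, 205 x 100 x 46 mm, about 0.65 kg, loose, on its back. Origin: centre of its underside; z up, x along its length to the display end, y to its left. The top face is flat at 46 mm; only selector and two keys stand proud. Flush display at x = +70 mm, four sockets in a row at x = -83 mm. A sideways push below about 4 N at the selector does not shift it, more may.
- dial (a joint): Selector's rotation in rad, growing clockwise seen from above. 11 click positions 24 deg (0.419) apart: OFF 0, first click 0.419, ... sixth 2.513, last 4.189; a stop just past each end. Found between OFF and the third click. Moving on takes about 0.04 N m (2 N at 20 mm from the axis); pushed past halfway to the next position, it snaps forward into it by itself and stays.
- dial_center (a point): Point on the selector's axis at the top of its bar, 66 mm above the table, at x = -25 mm, y = 0 of the meter. Selector: disc of 54 mm diameter, 5 mm high on the face, with a straight bar across its middle, 48 mm long, 12 mm wide, 5 to 20 mm above the face (the outer 3 mm of each side end at 17 mm). This frame turns with it: x along the bar to the pointer end, z up.
- pointer_tip (a point): Pointer end of the bar, 24 mm from the axis, 64.5 mm above the table: pointed, with a white line on the bar's top on this half. Ticks on a ring of 38 mm radius mark the positions: OFF is the one broad white bar, 120 deg left (anticlockwise) of the display direction; the rest are thin. The fifth click points straight at the display, the sixth 24 deg right of that. Axes as dial_center.
- cheek_a: One long side of the selector's bar (a layer 40 mm long, 3 mm thick, 12 mm high, turning with the bar): the left side looking towards the pointer end, outer face 6 mm from the bar's middle line. Its origin is on the selector's axis at the meter's face, 46 mm above the table.
- cheek_b: The other long side of the bar, the right one looking towards the pointer end, same size and same origin. Pressing both sides at once counts as pinching.
- key_left (a joint): Travel of the left-hand key in m: 0 is up, 0.004 fully down. A spring returns it (1.4 N to start, 4.2 N fully down).
- key_left_top (a point): Centre of the top of the left-hand rubber key (14 mm along the meter, 20 mm across, standing 5 mm above the face when up, so 51 mm above the table), at x = +36 mm, y = +30 mm of the meter.
- key_right (a joint): Travel of the right-hand key, the same kind, at x = +36 mm, y = -30 mm of the meter. Not to be pressed.
- mug: Enamel mug, 86 mm across, 88 mm high, standing beside the meter's display end on its left; origin at the centre of its underside. Stays where it is.
- tumbler: Drinking glass, 72 mm across, 90 mm high, to the meter's right; origin at the centre of its underside. Stays where it is.
- driver: Screwdriver, 170 mm long, handle 26 mm thick, lying along the meter's right side; origin under the middle of its length. Stays where it is.
- harddisk: Bare 3.5 inch hard disk, 101 x 147 x 26 mm, lying to the left of the meter's socket end; origin at the centre of its underside. Stays where it is.
Mind the look-alikes: they are no part of the job. There is more than one size of the meter; the job needs the largest.

How it is judged:
By the outcome, as a careful person would: the job done as asked, in the order asked, and still so for the second after the job is handed in, with the robot touching nothing.
It also fails if it takes over 51 s, if anything falls off the work surface, if the arm or the gripper's body presses on something with over 40 N, if the wrist force passes 120 N, or if a joint passes its speed limit or range.

## Working session

There is one attempt and no reset: what is moved stays moved. The work goes in short steps, Python scripts to look and compute and a shell command to move; the robot and the scene stay as the last step left them, time stands still between calls to the robot, and variables do not carry over. Pictures are saved under pics/ and viewed, and the job is handed in when it is done.

```bash
mkdir -p pics; ls; python3 - <<'E'
from plant import *
import cv2
for n in ("scene","top"):
    im=read_camera(n); cv2.imwrite(f"pics/{n}0.png",im[:,:,::-1]); print(n,camera_params(n))
print(read_state(), tip_reach)
E
```

```text
pics
scene {'fov_y': 55.984215266895525, 'cx': 277.75643997639924, 'cy': 209.87525875122174, 'position': array([ 1.16754027, -0.16080015,  0.65565079]), 'rotation': array([-1.9011461 , -1.4757696 ,  0.63604129])}
top {'fov_y': 52.87297202873885, 'cx': 276.72868713245515, 'cy': 207.8644716108206, 'position': array([0.51583184, 0.01120978, 0.813209  ]), 'rotation': array([-2.19484021,  2.17708567, -0.00692019])}
{'t': 0.1, 'q': array([ 1.08562290e+00,  1.31120245e-01,  1.48917430e+00, -3.81067497e-07,
        1.52303425e+00, -8.54025447e-02]), 'dq': array([-0.00113779, -0.00184304, -0.00190427, -0.00198391,  0.00144995,
        0.00243465]), 'joint_torque': array([ 9.54916504e-04, -5.61339426e+01, -4.93097091e+01,  7.69565580e-02,
        2.90477212e-02, -8.43560179e-05]), 'tool_pos': array([0.23324238, 0.55219937, 0.20076958]), 'orientation': array([-6.23688197e-01, -3.07856186e+00,  2.61665746e-03]), 'force': array([ 0.96618069,  0.26779544, -0.93954281]), 'wrist_torque': array([-0.02302525,  0.01610023, -0.02751338]), 'opening': 0.09284982355488697} 0.011
```

View pics/scene0.png

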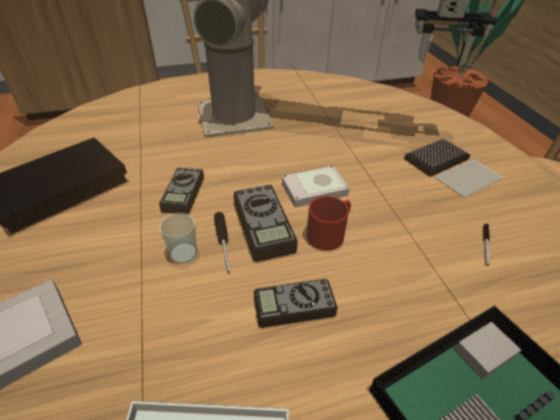

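View pics/top0.png

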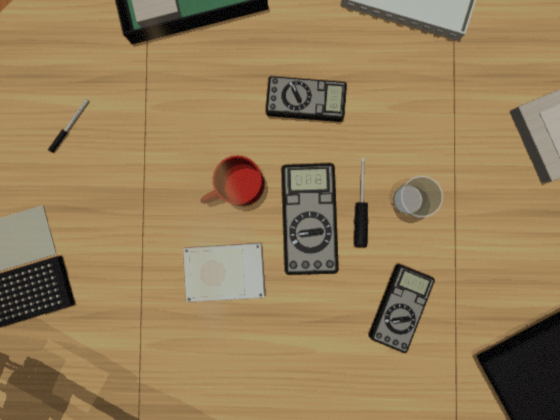

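The scene shows three meters. In the top picture they are at (310,218), between the mug, disk and screwdriver; at (307,98); and at (402,308). The middle one looks largest and has the described neighbours. I'll measure it and check a close crop.

```bash
cat > h.py <<'E'
import numpy as np, cv2
from scipy.spatial.transform import Rotation as R
from plant import *
def P(n):
    p=camera_params(n); f=210/np.tan(np.radians(p['fov_y']/2)); return p,f,R.from_rotvec(p['rotation']).as_matrix()
def unproj(n,px,z):
    p,f,M=P(n); d=M@np.array([(px[0]-p['cx'])/f,(px[1]-p['cy'])/f,1]); o=np.array(p['position']); return o+d*(z-o[2])/d[2]
def proj(n,X):
    p,f,M=P(n); c=M.T@(np.array(X)-p['position']); return np.array([c[0]/c[2]*f+p['cx'],c[1]/c[2]*f+p['cy']])
E
python3 - <<'E'
from h import *
for n in ("top","scene"):
    im=read_camera(n)
    for r in silhouettes(n,"meter"):
        c=cv2.findContours(r['region'].astype(np.uint8),0,2)[0]; c=max(c,key=cv2.contourArea)
        pts=np.array([unproj(n,q[0],0.046)[:2] for q in c],np.float32)
        print(n,r['pixel'],round(r['confidence'],2),cv2.minAreaRect(pts))
    for q,z in (("dial_center",.066),("pointer_tip",.0645),("key_left_top",.051),("key_right",.051),("meter",0)):
        for r in tip_of(n,q): print(n,q,r['pixel'],round(r['confidence'],2),unproj(n,r['pixel'],z).round(4))
    if n=="top":
        cv2.imwrite("pics/crop1.png",cv2.resize(im[150:290,260:400],(600,600),interpolation=cv2.INTER_CUBIC)[:,:,::-1])
    else: cv2.imwrite("pics/crop2.png",cv2.resize(im[170:270,210:330],(720,600),interpolation=cv2.INTER_CUBIC)[:,:,::-1])
E
```

```text
top [306.7, 220.5] 0.92 ((0.5284026861190796, -0.021656740456819534), (0.20350997149944305, 0.10018735378980637), 2.342391014099121)
top [402.1, 306.7] 0.73 ((0.36957231163978577, -0.1865239441394806), (0.07577714323997498, 0.14514227211475372), 69.0287094116211)
top [308.9, 99.2] 0.7 ((0.7463153600692749, -0.01434154063463211), (0.14535142481327057, 0.07755757868289948), 85.22998046875)
top dial_center [309.7, 232.2] 0.88 [ 0.5021 -0.0231  0.066 ]
top dial_center [402.3, 323.3] 0.78 [ 0.3457 -0.1844  0.066 ]
top dial_center [296.1, 92.5] 0.66 [0.7513 0.0026 0.066 ]
top pointer_tip [395.8, 322.1] 0.85 [ 0.3472 -0.1736  0.0645]
top pointer_tip [298.4, 231.9] 0.84 [ 0.5024 -0.0032  0.0645]
top pointer_tip [360.6, 205.1] 0.72 [ 0.5507 -0.1125  0.0645]
top pointer_tip [292.0, 82.4] 0.67 [0.7701 0.0101 0.0645]
top key_left_top [291.4, 204.0] 0.58 [0.5524 0.0095 0.051 ]
top key_left_top [323.3, 82.6] 0.43 [ 0.7741 -0.0469  0.051 ]
top key_left_top [393.8, 290.3] 0.37 [ 0.4001 -0.1735  0.051 ]Traceback (most recent call last):
  File "<stdin>", line 9, in <module>
ValueError: it knows: cheek, dial_center, driver, harddisk, key_left_top, meter, mug, pointer_tip, tumbler
```

```bash
python3 - <<'E'
from h import *
for n in ("top","scene"):
    im=read_camera(n)
    if n=="scene":
      for r in silhouettes(n,"meter"):
        c=cv2.findContours(r['region'].astype(np.uint8),0,2)[0]; c=max(c,key=cv2.contourArea)
        pts=np.array([unproj(n,q[0],0.046)[:2] for q in c],np.float32)
        print(n,r['pixel'],round(r['confidence'],2),cv2.minAreaRect(pts))
      for q,z in (("dial_center",.066),("pointer_tip",.0645),("key_left_top",.051)):
        for r in tip_of(n,q): print(n,q,r['pixel'],round(r['confidence'],2),unproj(n,r['pixel'],z).round(4))
    for r in tip_of(n,"meter"): print(n,r['pixel'],unproj(n,r['pixel'],0).round(4))
    for q,z in (("mug",.088),("driver",.02),("tumbler",.09),("harddisk",.026)):
      r=silhouettes(n,q)
      if r:
        c=cv2.findContours(r[0]['region'].astype(np.uint8),0,2)[0]; c=max(c,key=cv2.contourArea)
        print(n,q,cv2.minAreaRect(np.array([unproj(n,a[0],z)[:2] for a in c],np.float32)))
    if n=="top":
        cv2.imwrite("pics/crop1.png",cv2.resize(im[150:290,260:400],(600,600),interpolation=cv2.INTER_CUBIC)[:,:,::-1])
    else: cv2.imwrite("pics/crop2.png",cv2.resize(im[170:270,210:330],(720,600),interpolation=cv2.INTER_CUBIC)[:,:,::-1])
E
```

```text
top [308.3, 99.2] [ 0.7589 -0.0219  0.    ]
top [306.4, 218.6] [ 0.5269 -0.0196  0.    ]
top [402.3, 306.1] [ 0.3629 -0.2018  0.    ]
top mug ((0.5923140645027161, 0.11086578667163849), (0.10810607671737671, 0.08709028363227844), 85.53294372558594)
top driver ((0.5597740411758423, -0.11963043361902237), (0.16671545803546906, 0.024127978831529617), 0.029465170577168465)
top tumbler ((0.5614156723022461, -0.20582813024520874), (0.06684970110654831, 0.0799427404999733), 34.18401336669922)
top harddisk ((0.5661339163780212, -0.05293935537338257), (0.013052876107394695, 0.018568990752100945), 0.3691212832927704)
scene [295.3, 303.5] 0.97 ((0.7744563221931458, -0.020766809582710266), (0.14521729946136475, 0.08504094183444977), 85.71807861328125)
scene [181.9, 189.8] 0.77 ((0.39871129393577576, -0.19194412231445312), (0.07933928817510605, 0.1672525405883789), 69.13363647460938)
scene [265.8, 223.5] 0.57 ((0.5488603115081787, -0.0270216166973114), (0.23116590082645416, 0.1020141988992691), 2.3066956996917725)
scene dial_center [306.7, 291.9] 0.8 [0.773  0.0017 0.066 ]
scene dial_center [261.
[... 543 characters left out ...]
853  0.051 ]
scene key_left_top [281.0, 307.6] 0.56 [ 0.7838 -0.0489  0.051 ]
scene [184.6, 195.0] [ 0.369  -0.1912  0.    ]
scene [263.0, 230.5] [ 0.5404 -0.0262  0.    ]
scene [295.8, 306.6] [ 0.7563 -0.0111 -0.    ]
scene mug ((0.6270149946212769, 0.08622793853282928), (0.0894964337348938, 0.16218851506710052), 60.34953689575195)
scene driver ((0.5571808815002441, -0.12283515185117722), (0.028048723936080933, 0.17345795035362244), 88.76610565185547)
scene tumbler ((0.6013177633285522, -0.21055787801742554), (0.1426836997270584, 0.06870163977146149), 1.2732646465301514)
scene harddisk ((0.4377727210521698, 0.13202105462551117), (0.12432074546813965, 0.15732808411121368), 5.152288436889648)
```

View pics/crop1.png

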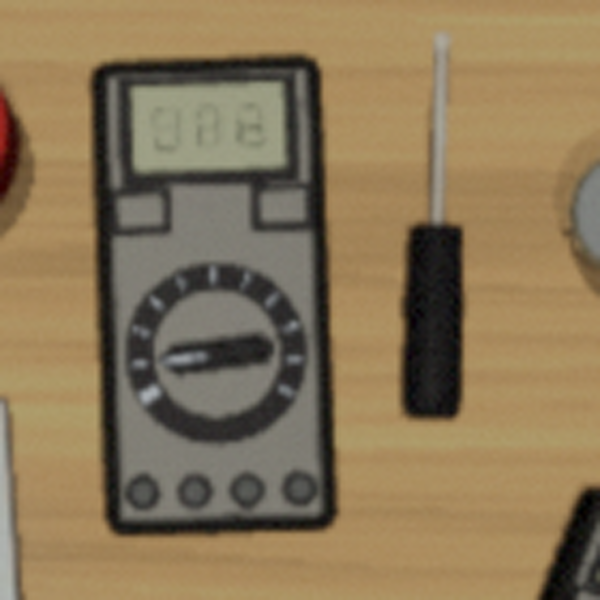

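View pics/crop2.png

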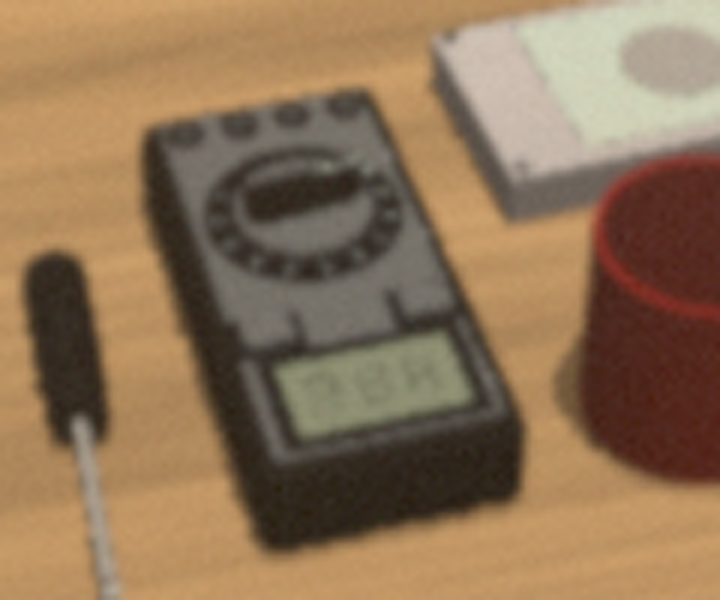

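The crop confirms the middle meter: 203×100 mm top outline, two keys just below the display, and a broad OFF mark at crop (150,395). The pointer is one tick clockwise of OFF, at about 94–96° left of the display, so it's on the first click and needs five more. I'll approach with the jaws shut and push with the finger's outer face.

```bash
python3 -m creep '[[-0.0218,-0.021,0,0,255],[-0.0218,-0.021,0,0,255],[-0.0218,-0.021,0,0,255],[-0.0218,-0.021,0,0,255],[-0.0218,-0.021,0,0,255],[-0.0218,-0.021,0,0,255],[-0.0218,-0.021,0,0,255],[-0.0218,-0.021,0,0,255],[-0.0218,-0.021,0,0,255],[-0.0218,-0.021,0,0,255]]' 10
python3 -m creep '[[-0.0218,-0.021,0,0,255],[-0.0218,-0.021,0,0,255],[-0.0218,-0.021,0,0,255],[-0.0218,-0.021,0,0,255],[-0.0218,-0.021,0,0,255],[-0.0218,-0.021,0,0,255],[-0.0218,-0.021,0,0,255],[-0.0218,-0.021,0,0,255],[-0.0218,-0.021,0,0,255],[-0.0218,-0.021,0,0,255]]'
python3 -m creep '[[0,0,0,0.115,255],[0,0,0,0.115,255],[0,0,0,0.115,255],[0,0,0,0.115,255],[0,0,0,0.115,255],[0,0,0,0.115,255],[0,0,0,0.115,255],[0,0,0,0.115,255],[0,0,0,0.11,255],[0,0,0,0,255]]'
cat >> h.py <<'E'
def tool():
    s=read_state(); M=R.from_rotvec(s['orientation']).as_matrix()
    return s,np.array(s['tool_pos']),M
def rel(c=(0.503,-0.0225)):
    s,p,M=tool()
    d=M.T@(np.array([c[0],c[1],0.055])-p)
    print('t',round(s['t'],2),'tcp',p.round(4),'xang',np.degrees(np.arctan2(M[1,0],M[0,0])).round(2),'zax',M[:,2].round(3),'axis in tool',d.round(4),'F',s['force'].round(2),'op',round(s['opening'],4),'q6',s['q'][5].round(2))
    return d
E
python3 -c "from h import *; rel()"
```

```text
t: 1.98
tool_pos: [0.3529, 0.2731, 0.2019]
orientation: [0.623, 3.079, 0.001]
force: [1.0, -0.0, -0.2]
opening: 0.0304
t: 2.82
tool_pos: [0.4721, -0.0054, 0.202]
orientation: [0.624, 3.078, 0.0]
force: [0.5, -0.0, 0.2]
opening: 0.0004
t: 3.65
tool_pos: [0.4717, -0.0039, 0.2019]
orientation: [2.066, 2.367, 0.0]
force: [-0.9, 0.6, 0.1]
opening: 0.0006
t 3.65 tcp [ 0.4717 -0.0039  0.2019] xang 97.78 zax [ 0. -0. -1.] axis in tool [-0.0227  0.0284  0.1469] F [-0.86  0.57  0.13] op 0.0006 q6 -0.25
```

```bash
python3 -m creep '[[0,0,0.03,0,255],[0,0,0.03,0,255],[0,0,0.03,0,255],[0,0,0.025,0,255],[0,0,0,0,255]]'
python3 - <<'E'
from h import *
rel()
for n,b in (("top",(150,290,240,380)),("scene",(140,260,190,350))):
    im=read_camera(n); cv2.imwrite(f"pics/{n}1.png",cv2.resize(im[b[0]:b[1],b[2]:b[3]],None,fx=4,fy=4,interpolation=cv2.INTER_CUBIC)[:,:,::-1])
E
```

```text
t: 4.07
tool_pos: [0.4674, -0.0034, 0.0812]
orientation: [-2.05, -2.371, 0.008]
force: [-0.7, -0.6, -0.4]
opening: 0.0004
t 4.07 tcp [ 0.4674 -0.0034  0.0812] xang 98.29 zax [-0.009  0.001 -1.   ] axis in tool [-0.0241  0.0327  0.0258] F [-0.71 -0.61 -0.43] op 0.0004 q6 -0.26
```

View pics/top1.png

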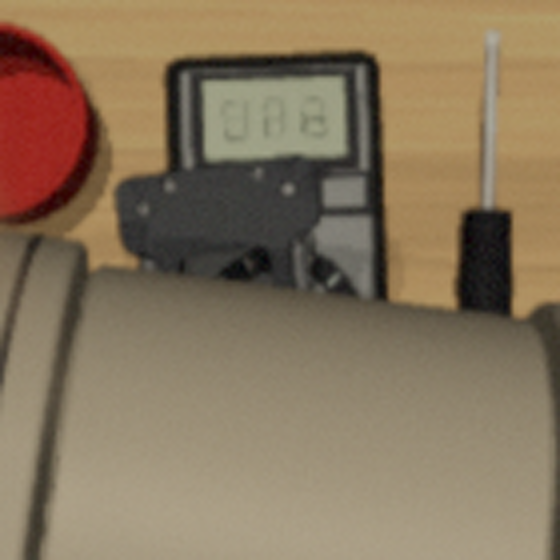

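View pics/scene1.png

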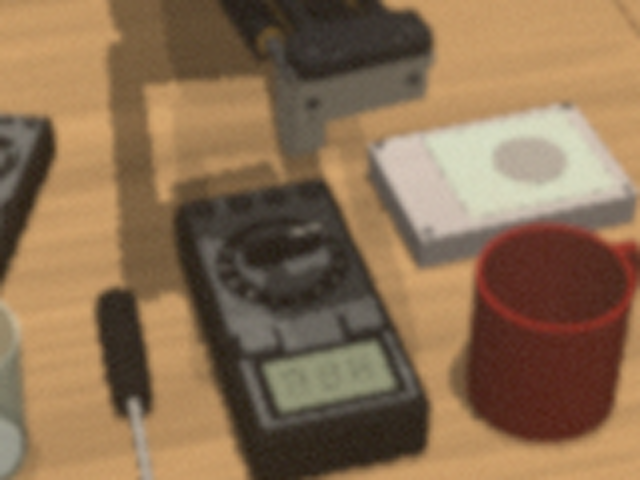

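The scene picture shows the closed fingertip at about full-frame pixel (265,179), behind the selector on its socket side. The dial is untouched. I'll let the arm settle and check.

```bash
python3 -m creep '[[0,0,0.005,0,255],[0,0,0.005,0,255],[0,0,0.005,0,255],[0,0,0,0,255],[0,0,0,0,255],[0,0,0,0,255]]'
python3 -c "
from h import *; rel(); s,p,M=tool(); print(proj('scene',p+M[:,2]*.011))"
```

```text
t: 4.67
tool_pos: [0.4719, -0.0039, 0.0721]
orientation: [2.059, 2.372, 0.0]
force: [0.3, -0.1, -0.2]
opening: 0.0003
t 4.67 tcp [ 0.4719 -0.0039  0.0721] xang 98.09 zax [ 0. -0. -1.] axis in tool [-0.0228  0.0282  0.0171] F [ 0.29 -0.13 -0.16] op 0.0003 q6 -0.26
[265.28326158 190.33229601]
```

```bash
python3 -m creep '[[0,0,0.003,0,255],[0,0,0.003,0,255],[0,0,0,0,255],[0,0,0,0,255]]'
python3 - <<'E'
from h import *
rel(); s,p,M=tool()
n="scene"; im=read_camera(n).copy()
x0,y0=190,140
o=cv2.resize(im[140:260,190:350],None,fx=5,fy=5,interpolation=cv2.INTER_CUBIC)
for a in (-.0075,.0075):
  for b in (-.0175,.0175):
    q=proj(n,p+M@[a,b,.011]); print(q.round(1)); cv2.circle(o,(int((q[0]-x0+.5)*5),int((q[1]-y0+.5)*5)),3,(255,0,0),-1)
q=proj(n,[.503,-.0225,.066]); cv2.circle(o,(int((q[0]-x0+.5)*5),int((q[1]-y0+.5)*5)),3,(0,255,0),-1)
cv2.imwrite("pics/scene2.png",o[:,:,::-1])
E
```

```text
t: 5.0
tool_pos: [0.4714, -0.0039, 0.0654]
orientation: [-2.059, -2.372, 0.001]
force: [0.3, 0.2, -0.1]
opening: 0.0001
t 5.0 tcp [ 0.4714 -0.0039  0.0654] xang 98.08 zax [-0.001  0.    -1.   ] axis in tool [-0.0229  0.0287  0.0104] F [ 0.33  0.2  -0.08] op 0.0001 q6 -0.26
[259.7 188.7]
[265.  197.7]
[265.5 187.2]
[271.  196.1]
```

View pics/scene2.png

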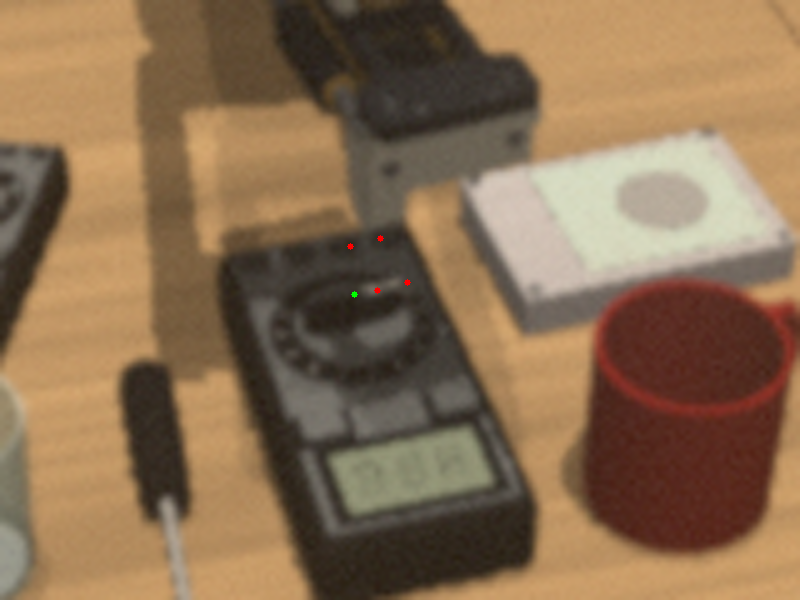

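```bash
python3 - <<'E'
from h import *
s,p,M=tool()
for px in ((266.6,184.4),(263,184),(270,184)):
  X=unproj("scene",px,.0544); print(X, M.T@(X-p))
read_camera("scene")
for q,z in (("dial_center",.066),("pointer_tip",.0645),("key_left_top",.051)):
    for r in tip_of("scene",q)[:3]: print(q,r['pixel'],round(r['confidence'],2),unproj("scene",r['pixel'],z).round(4))
E
```

```text
[0.44310255 0.00606449 0.0544    ] [ 0.01382443 -0.02673089  0.01118853]
[ 0.43951847 -0.00202132  0.0544    ] [ 0.00632265 -0.03141588  0.01118941]
[0.44358641 0.01439512 0.0544    ] [ 0.02200436 -0.02508094  0.01118882]
dial_center [306.0, 286.4] 0.62 [0.7611 0.0041 0.066 ]
dial_center [180.3, 174.8] 0.61 [ 0.3707 -0.1919  0.066 ]
dial_center [259.8, 203.2] 0.52 [ 0.5185 -0.0275  0.066 ]
pointer_tip [269.2, 197.4] 0.72 [ 0.5026 -0.0019  0.0645]
pointer_tip [311.4, 298.0] 0.7 [0.7865 0.0062 0.0645]
pointer_tip [188.5, 173.7] 0.41 [ 0.369  -0.1723  0.0645]
key_left_top [282.2, 305.8] 0.47 [ 0.7807 -0.0458  0.051 ]
key_left_top [185.3, 192.8] 0.43 [ 0.4235 -0.1866  0.051 ]
key_left_top [278.3, 221.2] 0.4 [0.5696 0.0022 0.051 ]
```

```bash
python3 - <<'E'
from h import *
im=read_camera("scene"); a=cv2.imread("pics/scene0.png")[:,:,::-1]
o=np.hstack([cv2.resize(i[150:230,225:305],(400,400),interpolation=cv2.INTER_CUBIC) for i in (a,im)])
o=np.clip((o/255.)**0.5*255,0,255).astype(np.uint8)
cv2.imwrite("pics/scene3.png",o[:,:,::-1])
E
```

```text
(no output)
```

View pics/scene3.png

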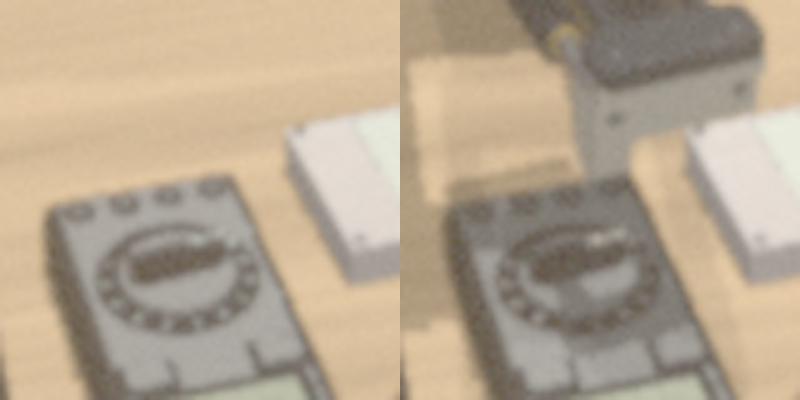

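```bash
python3 - <<'E'
from h import *
s,p,M=tool()
print(proj("scene",[0,0,0]),p)
im=read_camera("scene").copy()
x0,y0,x1,y1=190,90,350,230
o=cv2.resize(im[y0:y1,x0:x1],None,fx=4.2,fy=4.2,interpolation=cv2.INTER_CUBIC)
o=np.clip((o/255.)**0.6*255,0,255).astype(np.uint8)
def dot(X,c):
    q=proj("scene",X); cv2.circle(o,(int((q[0]-x0+.5)*4.2),int((q[1]-y0+.5)*4.2)),3,c,-1)
for d in np.arange(0.011,-.2,-.02): dot(p+M@[0,0,d],(255,0,0))
for b in (-.094,.094):
  for a in (-.0375,.0375): dot(p+M@[a,b,-.073],(0,255,0))
for x,y in ((.1025,.05),(.1025,-.05),(-.1025,.05),(-.1025,-.05)):
    c,sn=np.cos(.0409),np.sin(.0409); dot([.528+c*x-sn*y,-.0217+sn*x+c*y,.046],(0,0,255))
cv2.imwrite("pics/scene4.png",o[:,:,::-1])
E
```

```text
[233.82153401 115.40252941] [ 0.47173703 -0.00388573  0.06584387]
```

View pics/scene4.png

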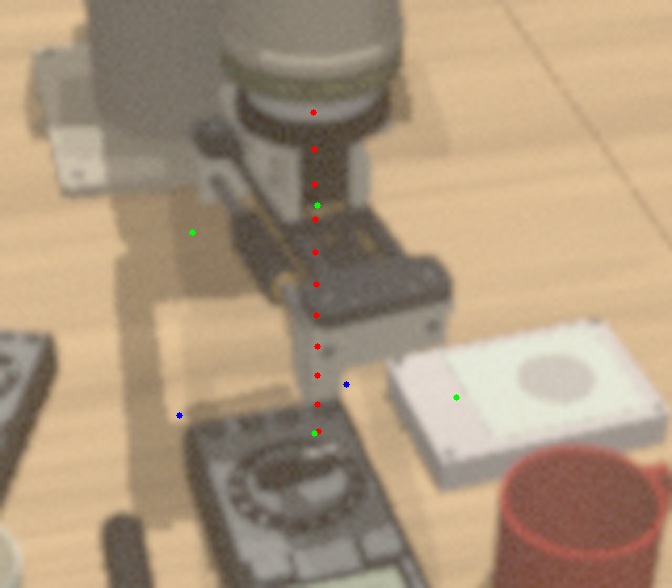

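```bash
python3 - <<'E'
from h import *
p=np.array([.23324,.5522,.20077]); M=R.from_rotvec([-6.23688197e-01, -3.07856186e+00,  2.61665746e-03]).as_matrix()
a=cv2.imread("pics/scene0.png")[:,:,::-1]
x0,y0=380,0
o=cv2.resize(a[0:140,380:540],None,fx=5,fy=4*1.25,interpolation=cv2.INTER_CUBIC)[:600]
for x in (-.0075,.0075):
  for y in (-.064,-.0465,.0465,.064):
    q=proj("scene",p+M@[x,y,.011]); cv2.circle(o,(int((q[0]-x0+.5)*5),int((q[1]-y0+.5)*5)),3,(255,0,0),-1)
cv2.imwrite("pics/scene5.png",o[:,:,::-1])
E
```

```text
(no output)
```

View pics/scene5.png

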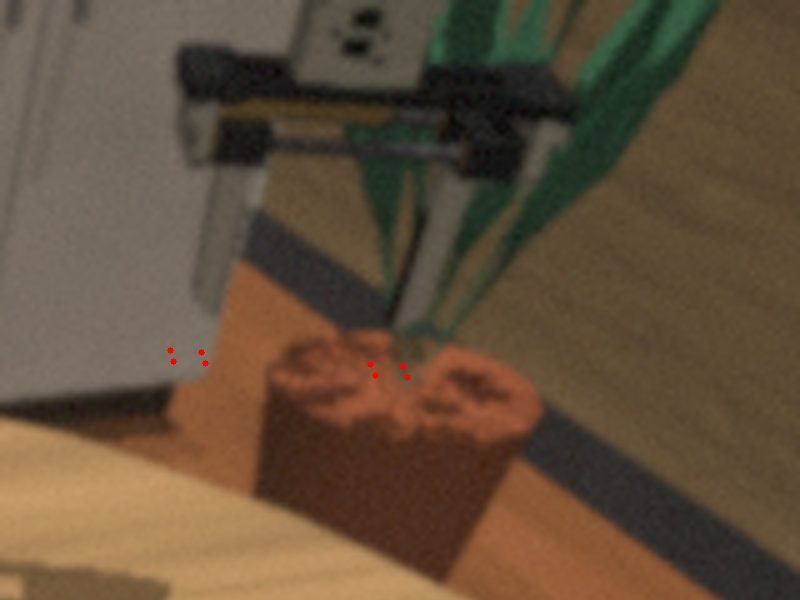

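```bash
python3 - <<'E'
from h import *
a=cv2.imread("pics/top0.png")[:,:,::-1].copy(); b=cv2.imread("pics/scene0.png")[:,:,::-1].copy()
print(unproj("scene",(234.7,192),.046),unproj("scene",(270,185),.046), unproj("top",(285,272.5),.046),unproj("top",(337,271),.046))
print(unproj("scene",(234.7,192),.066),unproj("scene",(234.7,192),.03))
for n in("scene","top"):
    p,f,M=P(n); print(n,f,p['position'],M.round(3).tolist(), proj(n,[.4,.0,0]),proj(n,[.4,.0,0.046]), [k for k in p])
# same features: driver, harddisk corners on table
for q in ("driver","harddisk","mug","tumbler","meter"):
  for n in ("top","scene"):
    for r in tip_of(n,q): print(q,n,r['pixel'],round(r['confidence'],2),unproj(n,r['pixel'],0).round(4))
E
```

```text
[ 0.44269004 -0.0723084   0.046     ] [0.43724284 0.01591841 0.046     ] [0.42862488 0.02014938 0.046     ] [ 0.43247083 -0.07341544  0.046     ]
[ 0.46646923 -0.07521143  0.066     ] [ 0.42366668 -0.06998597  0.03      ]
scene 395.08383750748925 [ 1.16754027 -0.16080015  0.65565079] [[0.252, 0.657, -0.71], [0.968, -0.164, 0.192], [0.01, -0.735, -0.678]] [260.64116541 190.959791  ] [260.27870214 176.8481757 ] ['fov_y', 'cx', 'cy', 'position', 'rotation']
top 422.3667048633391 [0.51583184 0.01120978 0.813209  ] [[0.009, -0.999, 0.038], [-0.999, -0.007, 0.032], [-0.032, -0.039, -0.999]] [295.72459782 284.93694456] [296.05117649 288.59889765] ['fov_y', 'cx', 'cy', 'position', 'rotation']
driver top [361.1, 204.5] 0.94 [ 0.5548 -0.1241  0.    ]
driver scene [223.6, 244.7] 0.77 [ 0.5622 -0.1215  0.    ]
harddisk top [224.2, 271.5] 0.85 [0.4239 0.1377 0.    ]
harddisk scene [315.8, 187.9] 0.93 [0.4225 0.1424 0.    ]
mug top [241.7, 186.0] 0.91 [0.589  0.1059 0.    ]
mug top [304.9, 220.7] 0.24 [ 0.5229 -0.0168  0.    ]
mug scene [322.5, 232.4] 0.82 [0.5798 0.1057 0.    ]
tumbler top [404.3, 198.7] 0.72 [ 0.5665 -0.2061  0.    ]
tumbler scene [183.3, 256.4] 0.82 [ 0.5748 -0.2112 -0.    ]
meter top [305.0, 221.3] 0.87 [ 0.5217 -0.017   0.    ]
meter top [400.3, 308.1] 0.82 [ 0.3591 -0.198   0.    ]
meter top [307.0, 99.3] 0.77 [ 0.7587 -0.0194  0.    ]
meter scene [185.7, 191.4] 0.93 [ 0.3553 -0.1873  0.    ]
meter scene [292.7, 308.1] 0.77 [ 0.7581 -0.0178 -0.    ]
meter scene [314.3, 187.8] 0.54 [0.4212 0.1387 0.    ]
```

```bash
python3 - <<'E'
from h import *
p=np.array([.23324,.5522,.20077]); M=R.from_rotvec([-6.23688197e-01, -3.07856186e+00,  2.61665746e-03]).as_matrix()
a=cv2.imread("pics/scene0.png")[:,:,::-1]
x0,y0=340,0
o=cv2.resize(a[0:120,340:500],None,fx=5,fy=5,interpolation=cv2.INTER_CUBIC)
for y in (-.055,0,.055):
  for i,z in enumerate(np.arange(.011,-.2,-.02)):
    q=proj("scene",p+M@[0,y,z]); cv2.circle(o,(int((q[0]-x0+.5)*5),int((q[1]-y0+.5)*5)),3,(255,0,0) if i!=4 else (0,255,0),-1)
cv2.imwrite("pics/scene6.png",o[:,:,::-1])
E
```

```text
(no output)
```

View pics/scene6.png

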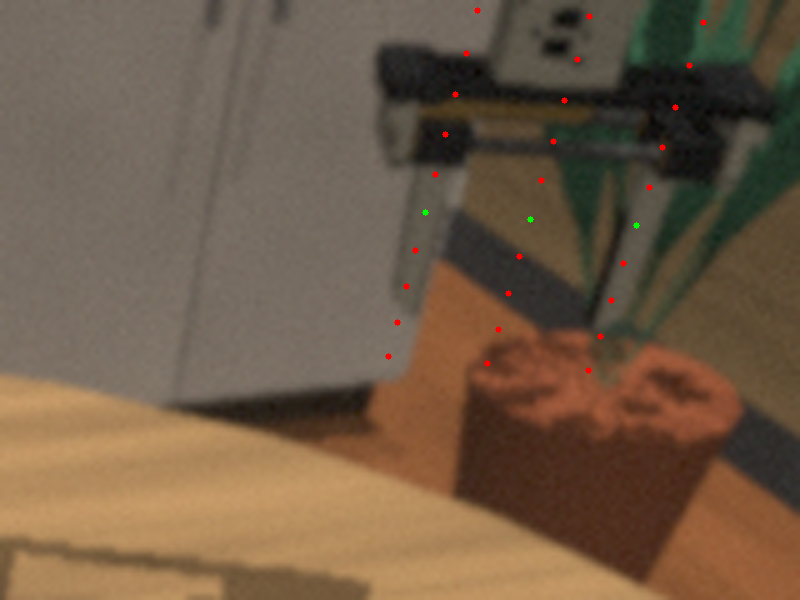

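The scene picture shows the fingers about 10 px higher than the calibrated projection of the tips, both here and at the start. I need to resolve this before pushing, so I'll cross-check with the full top view.

```bash
python3 - <<'E'
from h import *
s,p,M=tool()
o=read_camera("top").copy()
def dot(X,c):
    q=proj("top",X); cv2.circle(o,(int(q[0]),int(q[1])),2,c,-1)
for a in (-.0375,.0375):
  for b in (-.094,.094):
    dot(p+M@[a,b,-.073],(0,255,0)); dot(p+M@[a,b,-.103],(255,0,0))
dot(p+M@[0,0,.011],(255,255,0))
cv2.imwrite("pics/top2.png",o[:,:,::-1])
E
```

```text
(no output)
```

View pics/top2.png

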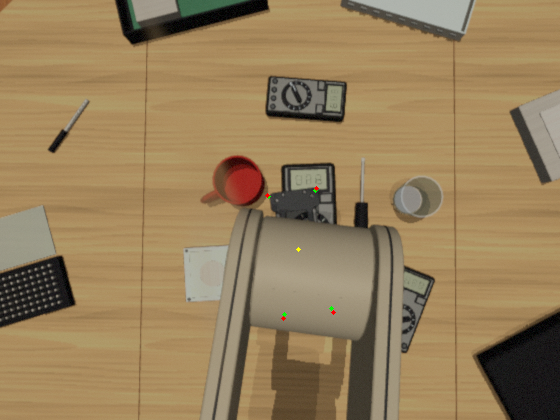

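The top view agrees with the gripper's predicted horizontal position: its front edge is at (272–318,192). The horizontal pose is therefore sound, and only the apparent tip height is in doubt. I'll push gently in small steps, watching force and picture.

```bash
python3 -m creep '[[0.001,0.002,0,0,255],[0,0.002,0,0,255],[0,0.002,0,0,255],[0,0,0,0,255],[0,0,0,0,255]]'
python3 -c "
from h import *; rel()"
python3 -m creep '[[0,0.001,0,0,255],[0,0.001,0,0,255],[0,0.001,0,0,255],[0,0,0,0,255],[0,0,0,0,255]]'
python3 - <<'E'
from h import *
rel()
im=read_camera("scene")
o=cv2.resize(im[130:230,205:325],None,fx=6,fy=6,interpolation=cv2.INTER_CUBIC)
o=np.clip((o/255.)**0.6*255,0,255).astype(np.uint8)
cv2.imwrite("pics/scene7.png",o[:,:,::-1])
E
```

```text
t: 6.32
tool_pos: [0.4776, -0.002, 0.0657]
orientation: [2.059, 2.373, -0.0]
force: [-0.7, 0.5, -0.7]
opening: 0.0003
t 6.32 tcp [ 0.4776 -0.002   0.0657] xang 98.09 zax [-0. -0. -1.] axis in tool [-0.0238  0.0223  0.0107] F [-0.7   0.48 -0.69] op 0.0003 q6 -0.25
t: 6.73
tool_pos: [0.4805, -0.0016, 0.0657]
orientation: [-2.059, -2.372, 0.0]
force: [0.1, -0.0, -0.4]
opening: 0.0005
t 6.73 tcp [ 0.4805 -0.0016  0.0657] xang 98.08 zax [-0. -0. -1.] axis in tool [-0.0238  0.0194  0.0107] F [ 0.13 -0.03 -0.37] op 0.0005 q6 -0.25
```

View pics/scene7.png

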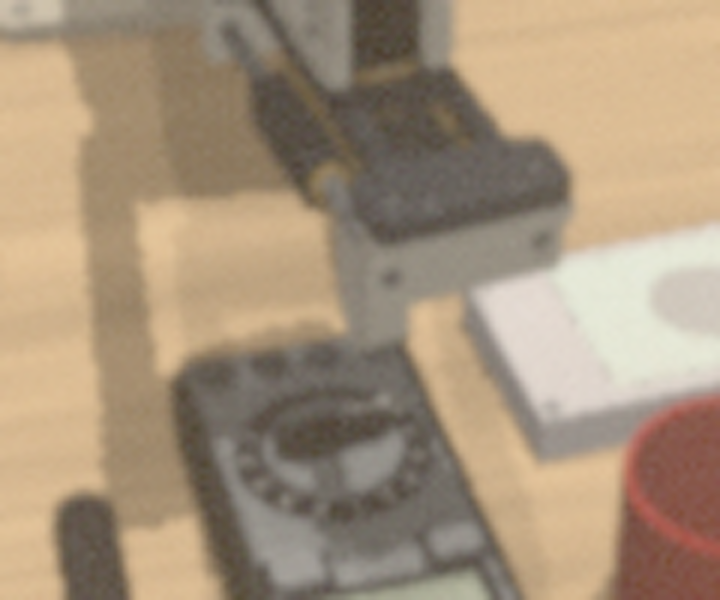

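```bash
python3 - <<'E'
from h import *
s,p,M=tool()
for z in (.0547,.0647,.0747,.0847,.0947):
  print(z,[proj("scene",[*(p+M@[0,b,0])[:2],z]).round(1) for b in (-.0175,0,.0175)])
E
```

```text
0.0547 [array([264.4, 190.1]), array([267.1, 194.5]), array([269.9, 199.1])]
0.0647 [array([264.3, 186.8]), array([267.1, 191.3]), array([269.9, 195.8])]
0.0747 [array([264.3, 183.5]), array([267. , 187.9]), array([269.8, 192.5])]
0.0847 [array([264.2, 180.2]), array([267. , 184.6]), array([269.8, 189.1])]
0.0947 [array([264.2, 176.8]), array([266.9, 181.1]), array([269.8, 185.7])]
```

Nothing was touched although the stated tip height (55 mm) would have met the bar. So the fingertips are really higher than the state implies, about 80–90 mm by the scene view. I'll back off and lower in small steps, watching the force.

```bash
python3 -m creep '[[0,-0.004,0,0,255],[0,-0.004,0,0,255],[0,-0.004,0,0,255],[0,-0.002,0,0,255],[0,0,0.002,0,255],[0,0,0,0,255]]'
python3 -m creep '[[0,0,0.001,0,255],[0,0,0.001,0,255],[0,0,0,0,255]]'
python3 -m creep '[[0,0,0.001,0,255],[0,0,0.001,0,255],[0,0,0,0,255]]'
python3 -m creep '[[0,0,0.001,0,255],[0,0,0.001,0,255],[0,0,0,0,255]]'
python3 -c "
from h import *; rel()"
```

```text
t: 7.28
tool_pos: [0.4663, -0.0036, 0.0635]
orientation: [-2.06, -2.372, 0.0]
force: [-1.0, 0.3, -0.3]
opening: 0.0006
t: 7.53
tool_pos: [0.4665, -0.0036, 0.0615]
orientation: [-2.059, -2.372, 0.0]
force: [0.6, 0.1, -0.5]
opening: 0.0004
t: 7.78
tool_pos: [0.4664, -0.0036, 0.0595]
orientation: [-2.059, -2.372, 0.0]
force: [-0.7, -0.1, -0.0]
opening: 0.0006
t: 8.03
tool_pos: [0.4664, -0.0036, 0.0575]
orientation: [-2.059, -2.372, 0.0]
force: [0.3, 0.4, -0.0]
opening: 0.0005
t 8.03 tcp [ 0.4664 -0.0036  0.0575] xang 98.08 zax [-0. -0. -1.] axis in tool [-0.0238  0.0335  0.0025] F [ 0.33  0.39 -0.01] op 0.0005 q6 -0.26
```

```bash
python3 -m creep '[[0,0,0.001,0,255],[0,0,0.001,0,255],[0,0,0.001,0,255],[0,0,0,0,255]]'
python3 -m creep '[[0,0,0.001,0,255],[0,0,0.001,0,255],[0,0,0.001,0,255],[0,0,0,0,255]]'
python3 -m creep '[[0,0,0.001,0,255],[0,0,0.001,0,255],[0,0,0.001,0,255],[0,0,0,0,255]]'
python3 - <<'E'
from h import *
rel()
im=read_camera("scene")
o=cv2.resize(im[130:230,205:325],None,fx=6,fy=6,interpolation=cv2.INTER_CUBIC)
o=np.clip((o/255.)**0.6*255,0,255).astype(np.uint8)
cv2.imwrite("pics/scene8.png",o[:,:,::-1])
E
```

```text
t: 8.37
tool_pos: [0.4664, -0.0036, 0.0545]
orientation: [-2.059, -2.372, 0.0]
force: [-1.0, 0.2, 1.2]
opening: 0.0004
t: 8.7
tool_pos: [0.4664, -0.0036, 0.0515]
orientation: [-2.059, -2.372, 0.0]
force: [-0.1, -1.0, 0.1]
opening: 0.0003
t: 9.03
tool_pos: [0.4664, -0.0036, 0.0485]
orientation: [-2.059, -2.372, 0.0]
force: [-0.2, 0.3, -0.3]
opening: 0.0004
t 9.03 tcp [ 0.4664 -0.0036  0.0485] xang 98.08 zax [-0.  0. -1.] axis in tool [-0.0239  0.0336 -0.0065] F [-0.19  0.31 -0.32] op 0.0004 q6 -0.26
```

View pics/scene8.png

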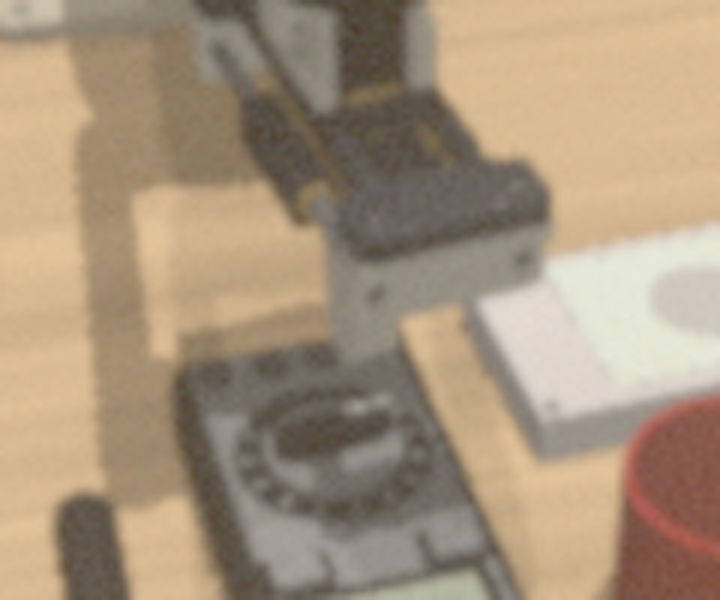

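```bash
python3 -m creep '[[0,0,0.001,0,255],[0,0,0.001,0,255],[0,0,0.001,0,255],[0,0,0.001,0,255],[0,0,0.001,0,255],[0,0,0,0,255]]'
python3 -m creep '[[0,0,0.001,0,255],[0,0,0.001,0,255],[0,0,0.001,0,255],[0,0,0,0,255]]'
python3 - <<'E'
from h import *
rel()
im=read_camera("scene")
o=cv2.resize(im[130:230,205:325],None,fx=6,fy=6,interpolation=cv2.INTER_CUBIC)
o=np.clip((o/255.)**0.6*255,0,255).astype(np.uint8)
cv2.imwrite("pics/scene9.png",o[:,:,::-1])
E
```

```text
t: 9.58
tool_pos: [0.4664, -0.0036, 0.0435]
orientation: [-2.059, -2.372, 0.0]
force: [-0.4, -1.0, -0.2]
opening: 0.0005
t: 9.92
tool_pos: [0.4664, -0.0036, 0.0405]
orientation: [-2.059, -2.372, 0.0]
force: [0.1, -0.6, -0.3]
opening: 0.0004
t 9.92 tcp [ 0.4664 -0.0036  0.0405] xang 98.08 zax [-0.  0. -1.] axis in tool [-0.0239  0.0336 -0.0145] F [ 0.1  -0.63 -0.32] op 0.0004 q6 -0.26
```

View pics/scene9.png

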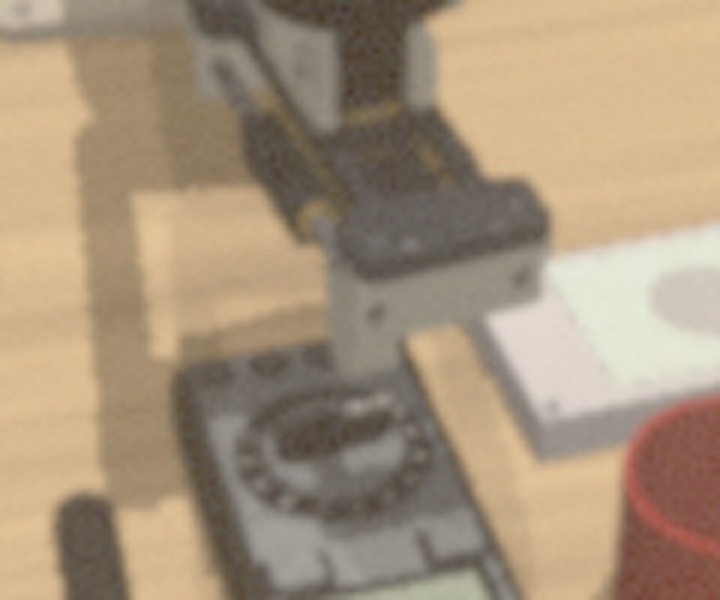

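```bash
python3 -m creep '[[0,0,0.001,0,255],[0,0,0.001,0,255],[0,0,0,0,255]]'
python3 -m creep '[[0,0,0.001,0,255],[0,0,0.001,0,255],[0,0,0,0,255]]'
python3 - <<'E'
from h import *
rel()
im=read_camera("scene")
o=cv2.resize(im[130:230,205:325],None,fx=6,fy=6,interpolation=cv2.INTER_CUBIC)
o=np.clip((o/255.)**0.6*255,0,255).astype(np.uint8)
cv2.imwrite("pics/scene10.png",o[:,:,::-1])
E
```

```text
t: 10.22
tool_pos: [0.4664, -0.0036, 0.0385]
orientation: [-2.059, -2.372, 0.0]
force: [-1.0, 0.5, -0.1]
opening: 0.0006
t: 10.47
tool_pos: [0.4664, -0.0036, 0.0365]
orientation: [-2.059, -2.372, 0.0]
force: [-0.3, -0.8, -0.4]
opening: 0.0006
t 10.47 tcp [ 0.4664 -0.0036  0.0365] xang 98.08 zax [-0.  0. -1.] axis in tool [-0.0239  0.0336 -0.0185] F [-0.3  -0.82 -0.39] op 0.0006 q6 -0.26
```

View pics/scene10.png

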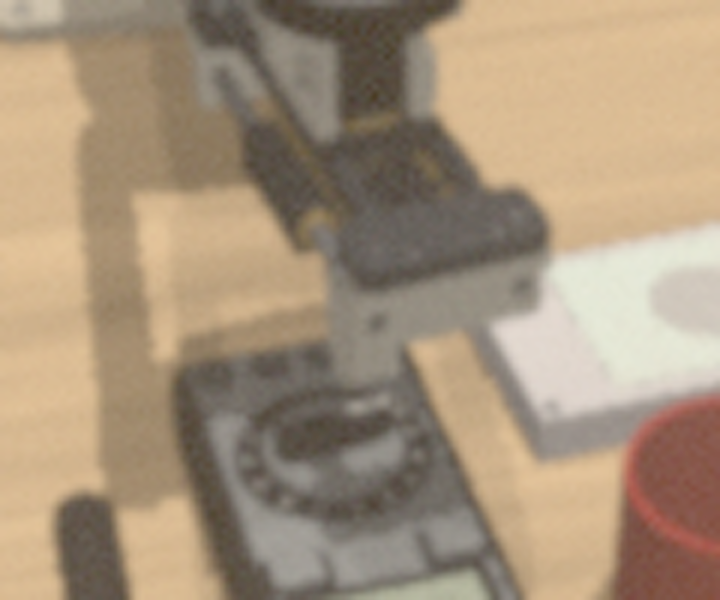

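```bash
python3 -m creep '[[0,0.002,0,0,255],[0,0.002,0,0,255],[0,0.002,0,0,255],[0,0.002,0,0,255],[0,0,0,0,255],[0,0,0,0,255]]'
python3 -m creep '[[0,0.001,0,0,255],[0,0.001,0,0,255],[0,0,0,0,255]]'
python3 -m creep '[[0,0.001,0,0,255],[0,0.001,0,0,255],[0,0,0,0,255]]'
python3 - <<'E'
from h import *
rel()
im=read_camera("scene")
o=cv2.resize(im[130:230,205:325],None,fx=6,fy=6,interpolation=cv2.INTER_CUBIC)
o=np.clip((o/255.)**0.6*255,0,255).astype(np.uint8)
cv2.imwrite("pics/scene11.png",o[:,:,::-1])
E
```

```text
t: 11.02
tool_pos: [0.4746, -0.0024, 0.0368]
orientation: [-2.059, -2.373, 0.0]
force: [-0.6, -0.3, 0.0]
opening: 0.0002
t: 11.27
tool_pos: [0.4766, -0.0022, 0.0368]
orientation: [2.059, 2.372, 0.0]
force: [0.3, -0.4, -0.3]
opening: 0.0006
t: 11.52
tool_pos: [0.4781, -0.0019, 0.0365]
orientation: [-2.059, -2.372, 0.001]
force: [-1.7, -1.0, 0.3]
opening: 0.0003
t 11.52 tcp [ 0.4781 -0.0019  0.0365] xang 98.08 zax [-0.001 -0.    -1.   ] axis in tool [-0.0239  0.0218 -0.0185] F [-1.74 -0.97  0.3 ] op 0.0003 q6 -0.25
```

View pics/scene11.png

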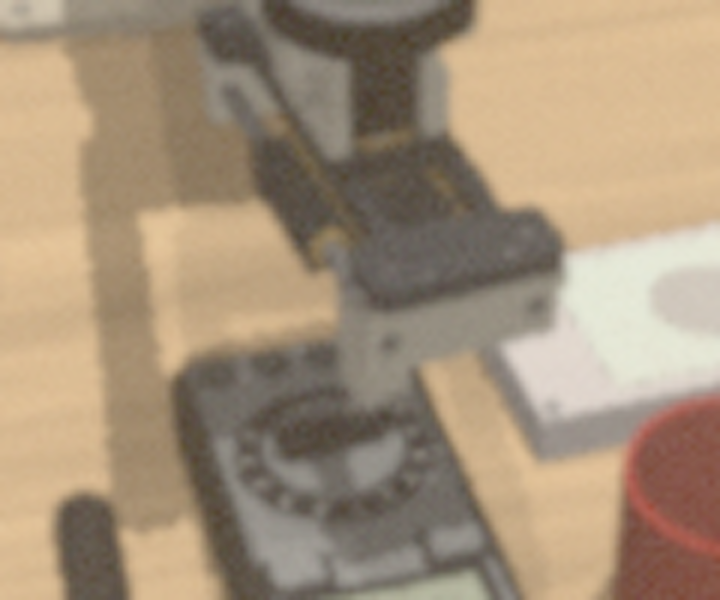

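Light contact began (about 1.7 N) with the bar roughly where the geometry puts it. The finger now covers the pointer half at about (380,400) in the crop. Next I push along the arc.

```bash
python3 -m creep '[[0.0013,0.0015,0,0.06,255],[0.0013,0.0015,0,0.06,255],[0.0013,0.0015,0,0.06,255],[0,0,0,0,255]]'
python3 -c "
from h import *; rel()"
python3 -m creep '[[0.0013,0.0015,0,0.06,255],[0.0013,0.0015,0,0.06,255],[0,0,0,0,255]]'
python3 - <<'E'
from h import *
rel()
im=read_camera("scene")
o=cv2.resize(im[130:230,205:325],None,fx=6,fy=6,interpolation=cv2.INTER_CUBIC)
o=np.clip((o/255.)**0.6*255,0,255).astype(np.uint8)
cv2.imwrite("pics/scene12.png",o[:,:,::-1])
E
```

```text
t: 11.9
tool_pos: [0.4829, 0.0025, 0.0368]
orientation: [2.267, 2.174, 0.0]
force: [1.5, 0.2, -0.7]
opening: 0.0002
t 11.9 tcp [0.4829 0.0025 0.0368] xang 87.61 zax [ 0.  0. -1.] axis in tool [-0.0241  0.0211 -0.0182] F [ 1.51  0.23 -0.69] op 0.0002 q6 -0.06
t: 12.15
tool_pos: [0.4862, 0.0048, 0.0369]
orientation: [2.391, 2.037, 0.001]
force: [0.0, -0.9, -0.4]
opening: 0.0005
t 12.15 tcp [0.4862 0.0048 0.0369] xang 80.85 zax [ 0.001  0.    -1.   ] axis in tool [-0.0243  0.021  -0.0181] F [ 0.03 -0.87 -0.36] op 0.0005 q6 0.06
```

View pics/scene12.png

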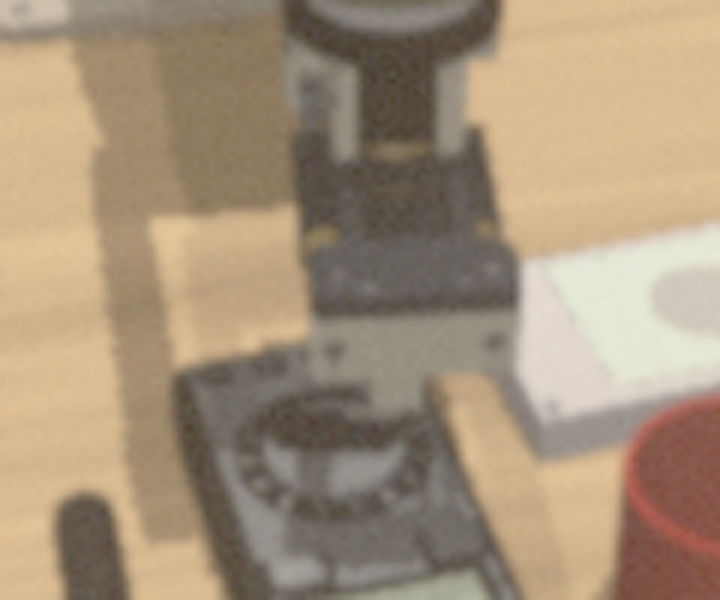

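The bar has turned: it now runs down to the right in the crop, (270,425) to (400,435), where before it ran up. The push works and should have reached the second click. I'll continue round.

```bash
python3 -m creep '[[0.0013,0.0014,0,0.06,255],[0.0013,0.0014,0,0.06,255],[0.0013,0.0014,0,0.06,255],[0.0013,0.0014,0,0.06,255],[0.0013,0.0014,0,0.06,255],[0.0013,0.0014,0,0.06,255],[0,0,0,0,255]]'
python3 - <<'E'
from h import *
rel()
E
python3 -m creep '[[0.0013,0.0014,0,0.06,255],[0.0013,0.0014,0,0.06,255],[0.0013,0.0014,0,0.06,255],[0.0013,0.0014,0,0.06,255],[0.0013,0.0014,0,0.06,255],[0.0013,0.0014,0,0.06,255],[0,0,0,0,255]]'
python3 - <<'E'
from h import *
rel()
im=read_camera("scene")
o=cv2.resize(im[130:230,205:325],None,fx=6,fy=6,interpolation=cv2.INTER_CUBIC)
o=np.clip((o/255.)**0.6*255,0,255).astype(np.uint8)
cv2.imwrite("pics/scene13.png",o[:,:,::-1])
E
```

```text
t: 12.78
tool_pos: [0.4963, 0.0095, 0.0368]
orientation: [2.717, 1.577, 0.0]
force: [-0.5, 0.8, 0.3]
opening: 0.0004
t 12.78 tcp [0.4963 0.0095 0.0368] xang 60.28 zax [ 0. -0. -1.] axis in tool [-0.0245  0.0217 -0.0182] F [-0.46  0.76  0.32] op 0.0004 q6 0.43
t: 13.37
tool_pos: [0.5072, 0.0105, 0.0366]
orientation: [-2.954, -1.067, 0.001]
force: [-1.5, 0.4, -0.5]
opening: 0.0003
t 13.37 tcp [0.5072 0.0105 0.0366] xang 39.71 zax [-0.001  0.    -1.   ] axis in tool [-0.0243  0.0227 -0.0184] F [-1.47  0.37 -0.45] op 0.0003 q6 0.8
```

View pics/scene13.png

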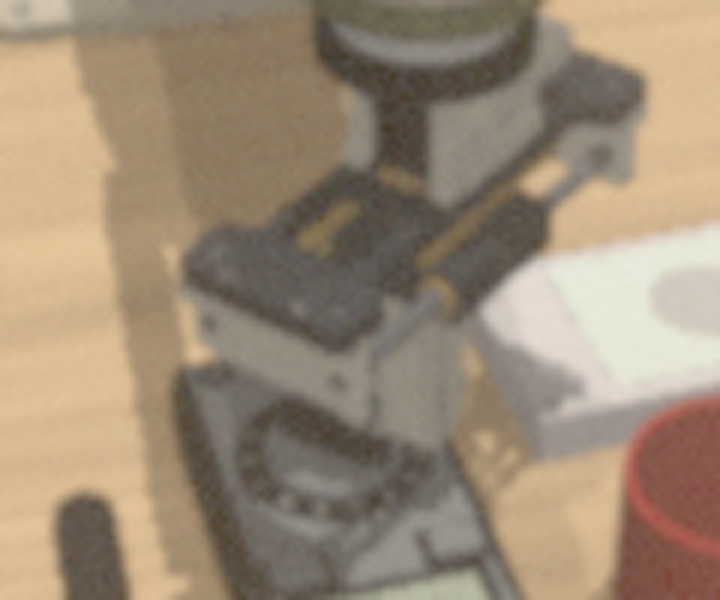

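```bash
python3 -m creep '[[0.0013,0.0016,0,0.06,255],[0.0013,0.0016,0,0.06,255],[0.0013,0.0016,0,0.06,255],[0.0013,0.0016,0,0.06,255],[0.0013,0.0015,0,0.06,255],[0.0013,0.0015,0,0.06,255],[0,0,0,0,255]]'
python3 - <<'E'
from h import *
rel()
E
python3 -m creep '[[0.0013,0.0015,0,0.06,255],[0.0013,0.0015,0,0.06,255],[0.0013,0.0015,0,0.06,255],[0,0,0,0,255],[0,0,0,0,255]]'
python3 - <<'E'
from h import *
rel()
im=read_camera("scene")
o=cv2.resize(im[130:230,205:325],None,fx=6,fy=6,interpolation=cv2.INTER_CUBIC)
o=np.clip((o/255.)**0.6*255,0,255).astype(np.uint8)
cv2.imwrite("pics/scene14.png",o[:,:,::-1])
E
```

```text
t: 14.0
tool_pos: [0.5192, 0.0064, 0.0368]
orientation: [-3.098, -0.521, -0.001]
force: [-0.8, 0.8, 0.3]
opening: 0.0004
t 14.0 tcp [0.5192 0.0064 0.0368] xang 19.09 zax [ 0.  0. -1.] axis in tool [-0.0247  0.022  -0.0182] F [-0.82  0.75  0.28] op 0.0004 q6 1.15
t: 14.42
tool_pos: [0.524, 0.0031, 0.0368]
orientation: [3.132, 0.246, 0.001]
force: [0.1, 0.1, 0.8]
opening: 0.0007
t 14.42 tcp [0.524  0.0031 0.0368] xang 8.99 zax [ 0. -0. -1.] axis in tool [-0.0247  0.022  -0.0182] F [0.14 0.15 0.79] op 0.0007 q6 1.32
```

View pics/scene14.png

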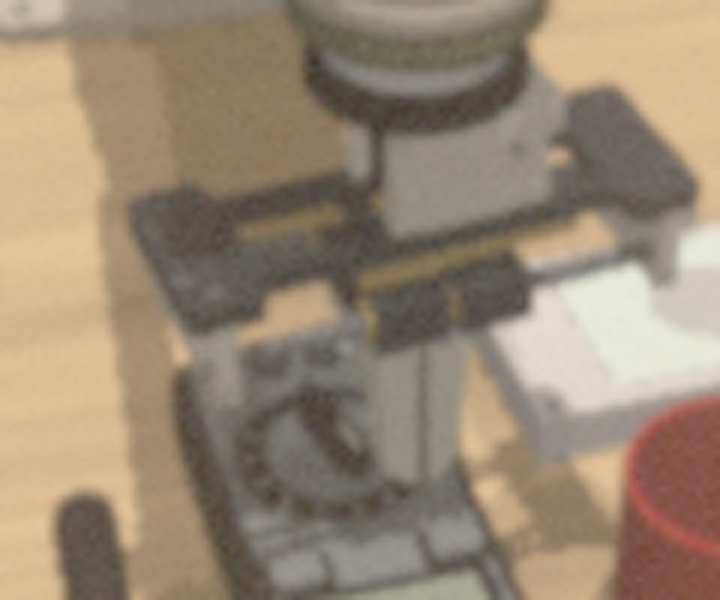

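Both closed fingers now show clearly at crop (370–465, 340–480). The bar runs from (315,395) to (365,468), pointing nearly towards the display. I'll compare with the predicted bar directions.

```bash
python3 - <<'E'
from h import *
s,p,M=tool()
def d(k,n="scene",yaw=2.3,c=(.503,-.0225)):
    a=np.radians(120-24*k+yaw); u=np.array([np.cos(a),np.sin(a),0])*.024
    C=np.array([*c,.0645]); q=proj(n,C+u);r=proj(n,C-u); return r,q
for k in range(1,8):
    r,q=d(k); v=q-r; print(k,(r-[205,130])*6,(q-[205,130])*6, 'slope deg',np.degrees(np.arctan2(v[1],v[0])).round(1))
print(np.degrees(np.arctan2(70,50)))
E
```

```text
1 [273.1229677 429.577192 ] [391.34857444 398.04802188] slope deg -14.9
2 [269.45497577 412.43240979] [395.96451971 414.94733838] slope deg 1.1
3 [276.69157625 395.77488188] [389.62513497 431.89954816] slope deg 17.7
4 [293.36787775 382.4084562 ] [373.20175623 445.90594266] slope deg 38.5
5 [316.54650209 374.48997364] [349.46415719 454.38628617] slope deg 67.6
6 [342.3555951  373.25689972] [322.65396938 455.7311458 ] slope deg 103.4
7 [366.56891265 378.89657535] [297.66016062 449.67914425] slope deg 134.2
54.46232220802562
```

```bash
python3 - <<'E'
from h import *
ims=[read_camera("scene").astype(float) for _ in range(4)]
im=np.mean(ims,0)
o=cv2.resize(im[185:225,235:295],None,fx=12,fy=12,interpolation=cv2.INTER_CUBIC)
o=np.clip((np.clip(o,0,255)/255.)**0.6*255,0,255).astype(np.uint8)
cv2.imwrite("pics/scene15.png",o[:,:,::-1])
E
```

```text
(no output)
```

View pics/scene15.png

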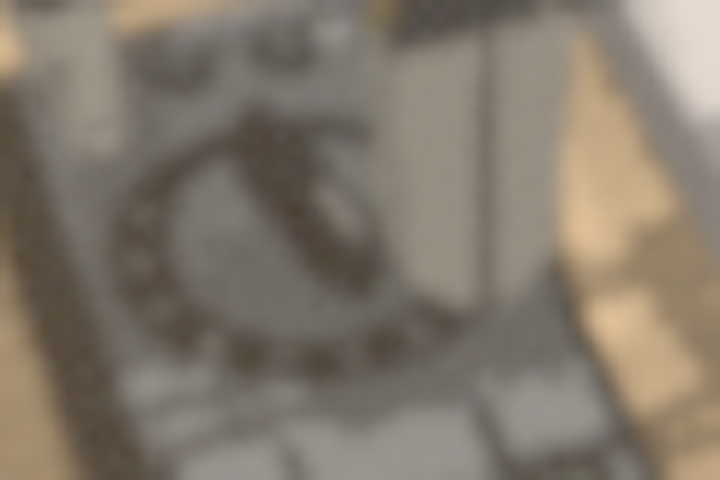

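The bar sits between the fourth and fifth clicks (slope about 53°; the fourth is 38°, the fifth 68°), still held by the finger. So the dial follows the finger's computed angle to within a few degrees. I'll go on in smaller steps.

```bash
python3 -m creep '[[0.0013,0.0015,0,0.06,255],[0.0013,0.0015,0,0.06,255],[0,0,0,0,255],[0,0,0,0,255]]'
cat >> h.py <<'E'
def shot(fn):
    im=np.mean([read_camera("scene").astype(float) for _ in range(2)],0)
    o=cv2.resize(im[185:225,235:295],None,fx=12,fy=12,interpolation=cv2.INTER_CUBIC)
    o=np.clip((np.clip(o,0,255)/255.)**0.6*255,0,255).astype(np.uint8)
    cv2.imwrite(fn,o[:,:,::-1])
E
python3 -c "
from h import *
rel(); shot('pics/s16.png')"
```

```text
t: 15.0
tool_pos: [0.5268, 0.0005, 0.0367]
orientation: [3.141, 0.054, -0.0]
force: [-0.5, 0.1, 0.0]
opening: 0.0005
t 15.0 tcp [5.268e-01 5.000e-04 3.670e-02] xang 1.96 zax [-0. -0. -1.] axis in tool [-0.0246  0.0222 -0.0183] F [-0.53  0.12  0.03] op 0.0005 q6 1.44
```

View pics/s16.png

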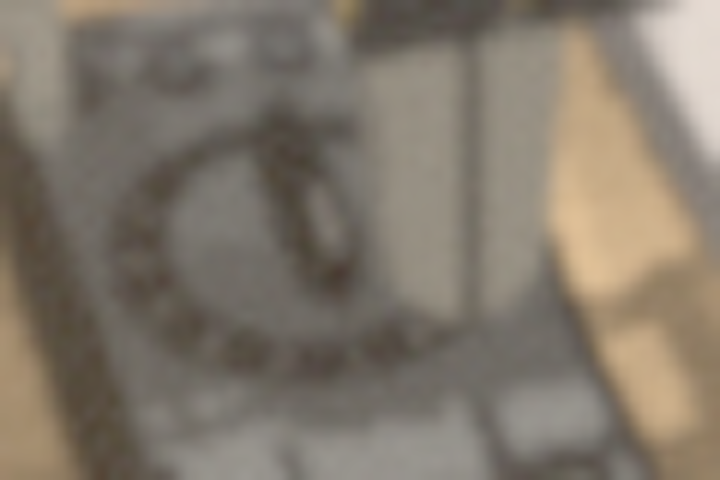

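The bar's slope is now 68°, with the white line from (315,185) to (340,245), which matches the fifth click. One more to go.

```bash
python3 -m creep '[[0.0013,0.0015,0,0.06,255],[0.0013,0.0015,0,0.06,255],[0.0013,0.0015,0,0.06,255],[0,0,0,0,255],[0,0,0,0,255]]'
python3 -c "
from h import *
rel(); shot('pics/s17.png')"
```

```text
t: 15.52
tool_pos: [0.5305, -0.0039, 0.0367]
orientation: [-3.133, 0.228, 0.0]
force: [-1.1, 0.9, 0.6]
opening: 0.0002
t 15.52 tcp [ 0.5305 -0.0039  0.0367] xang -8.33 zax [-0.  0. -1.] axis in tool [-0.0245  0.0224 -0.0183] F [-1.12  0.93  0.59] op 0.0002 q6 1.61
```

View pics/s17.png

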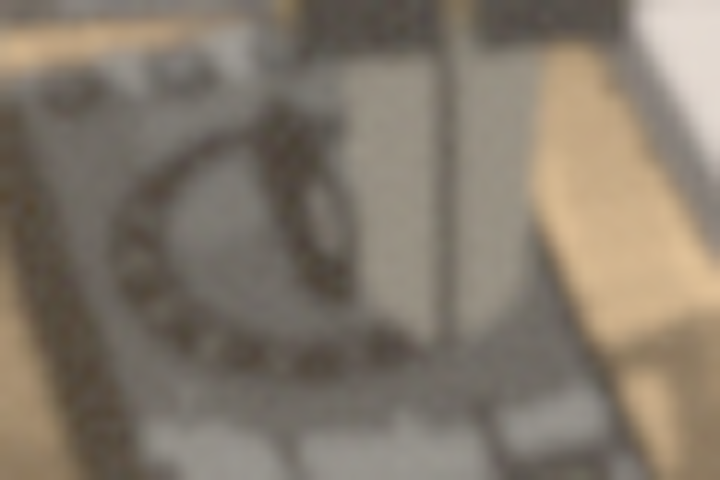

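```bash
python3 -m creep '[[0.0013,0.0015,0,0.06,255],[0.0013,0.0015,0,0.06,255],[0.0013,0.0015,0,0.06,255],[0,0,0,0,255],[0,0,0,0,255]]'
python3 -c "
from h import *
rel(); shot('pics/s18.png')"
```

```text
t: 16.03
tool_pos: [0.5335, -0.0093, 0.0368]
orientation: [3.1, -0.509, 0.0]
force: [0.0, -0.2, 0.3]
opening: 0.0003
t 16.03 tcp [ 0.5335 -0.0093  0.0368] xang -18.63 zax [ 0. -0. -1.] axis in tool [-0.0247  0.0222 -0.0182] F [ 0.02 -0.22  0.31] op 0.0003 q6 1.78
```

View pics/s18.png

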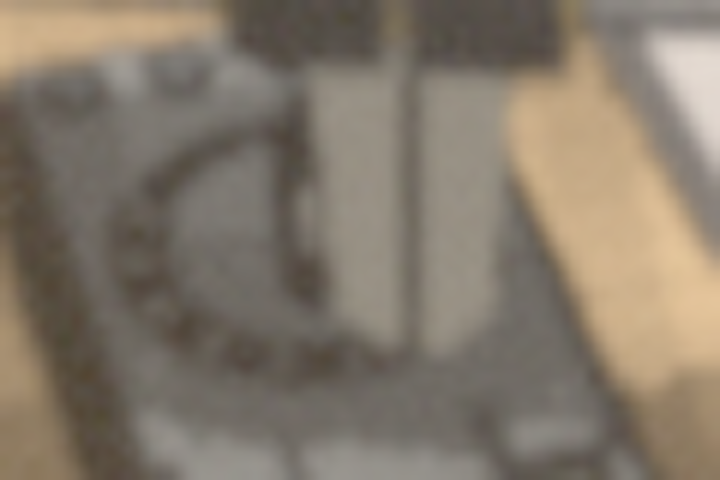

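```bash
python3 -m creep '[[0.0013,0.0015,0,0.06,255],[0,0,0,0,255],[0,0,0,0,255]]'
python3 -c "
from h import *
rel(); shot('pics/s19.png')"
```

```text
t: 16.38
tool_pos: [0.5342, -0.0111, 0.0367]
orientation: [3.083, -0.602, -0.0]
force: [0.3, 0.2, 0.4]
opening: 0.0006
t 16.38 tcp [ 0.5342 -0.0111  0.0367] xang -22.1 zax [-0. -0. -1.] axis in tool [-0.0246  0.0223 -0.0183] F [0.29 0.21 0.39] op 0.0006 q6 1.84
```

View pics/s19.png

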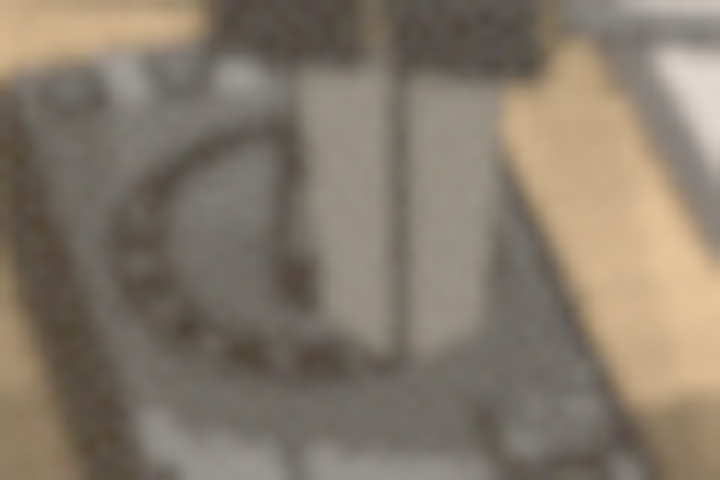

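The bar is hard to see behind the finger. I'll back off along −y and look.

```bash
python3 -m creep '[[0,-0.003,0,0,255],[0,-0.004,0,0,255],[0,-0.004,0,0,255],[0,-0.002,0,0,255],[0,0,0,0,255],[0,0,0,0,255]]'
python3 -c "
from h import *
rel(); shot('pics/s20.png')"
```

```text
t: 16.98
tool_pos: [0.5392, 0.0012, 0.0367]
orientation: [3.083, -0.605, -0.0]
force: [-0.4, 0.7, -0.7]
opening: 0.0005
t 16.98 tcp [0.5392 0.0012 0.0367] xang -22.2 zax [-0. -0. -1.] axis in tool [-0.0246  0.0356 -0.0183] F [-0.36  0.68 -0.7 ] op 0.0005 q6 1.87
```

View pics/s20.png

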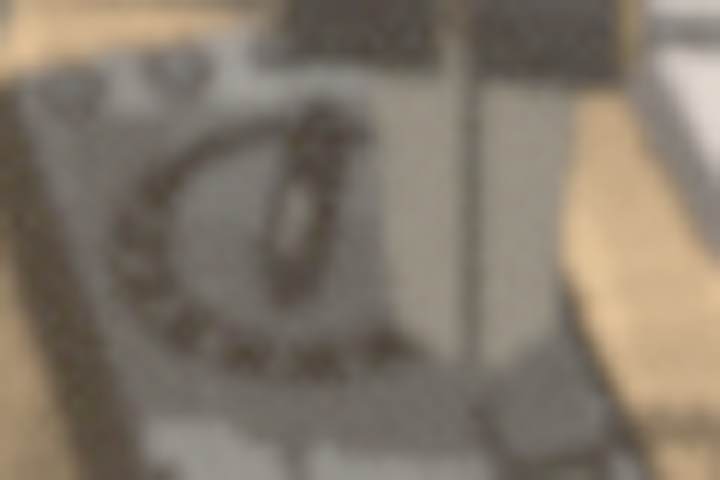

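The bar now runs from (325,105) to (285,290), slope about 102°, which matches the sixth click (predicted 103°). Next I'll lift, square up and go over the left key, re-measuring the key from the first clear top picture.

```bash
python3 -m creep '[[0,-0.002,-0.005,0,255],[0,0,-0.015,0,255],[0,0,-0.015,0,255],[0,0,0,-0.11,255],[0,0,0,-0.11,255],[0,0,0,-0.11,255],[0,0,0,-0.1,255],[0,0,0,0,255],[0,0,0,0,255]]'
python3 - <<'E'
from h import *
rel()
# clear-picture key & dial (top0)
for nm,px,z in (("keyL",(143,212),.051),("keyR",(282,207),.051),("dial",(217,352),.066)):
    q=np.array(px)/ (600/140)+[260,150]-.5; print(nm,q,unproj("top",q,z).round(4))
shot("pics/s21.png")
for r in tip_of("scene","pointer_tip")[:4]+tip_of("scene","dial_center")[:4]: print(r['pixel'],r['confidence'])
E
```

```text
t: 17.83
tool_pos: [0.5401, 0.0027, 0.0721]
orientation: [3.141, 0.061, 0.0]
force: [0.0, 0.3, 0.0]
opening: 0.0006
t 17.83 tcp [0.5401 0.0027 0.0721] xang 2.21 zax [ 0. -0. -1.] axis in tool [-0.038   0.0238  0.0171] F [0.01 0.33 0.03] op 0.0006 q6 1.44
keyL [292.86666667 198.96666667] [0.5615 0.0069 0.051 ]
keyR [325.3 197.8] [ 0.564  -0.0514  0.051 ]
dial [310.13333333 231.63333333] [ 0.5031 -0.0238  0.066 ]
[259.4, 205.8] 0.78
[312.5, 299.5] 0.54
[186.6, 174.8] 0.54
[258.4, 200.1] 0.73
[307.1, 291.1] 0.68
[182.6, 173.0] 0.51
```

View pics/s21.png

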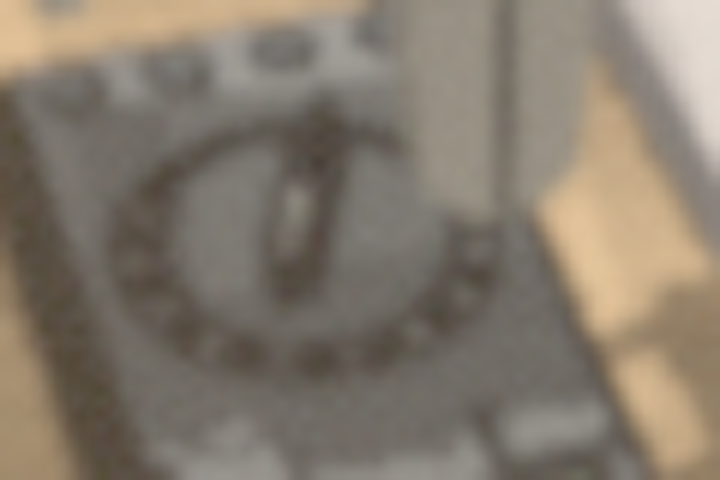

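The pointer is still on the sixth click, and both keys are up. I'm moving over the left key and lowering.

```bash
python3 -m creep '[[0.011,-0.003,0,0,255],[0.011,-0.003,0,0,255],[0,0,0.01,0,255],[0,0,0.01,0,255],[0,0,0.01,0,255],[0,0,0,0,255],[0,0,0,0,255]]'
python3 - <<'E'
from h import *
rel()
im=np.mean([read_camera("scene").astype(float) for _ in range(2)],0)
o=cv2.resize(im[175:245,225:330],None,fx=7,fy=7,interpolation=cv2.INTER_CUBIC)
o=np.clip((np.clip(o,0,255)/255.)**0.6*255,0,255).astype(np.uint8)
cv2.imwrite("pics/s22.png",o[:,:,::-1])
E
```

```text
t: 18.62
tool_pos: [0.5598, 0.0096, 0.0399]
orientation: [-3.141, -0.065, 0.006]
force: [0.1, -0.2, -0.3]
opening: 0.0007
t 18.62 tcp [0.5598 0.0096 0.0399] xang 2.38 zax [-0.004  0.    -1.   ] axis in tool [-0.0581  0.0298 -0.0149] F [ 0.14 -0.16 -0.3 ] op 0.0007 q6 1.46
```

View pics/s22.png

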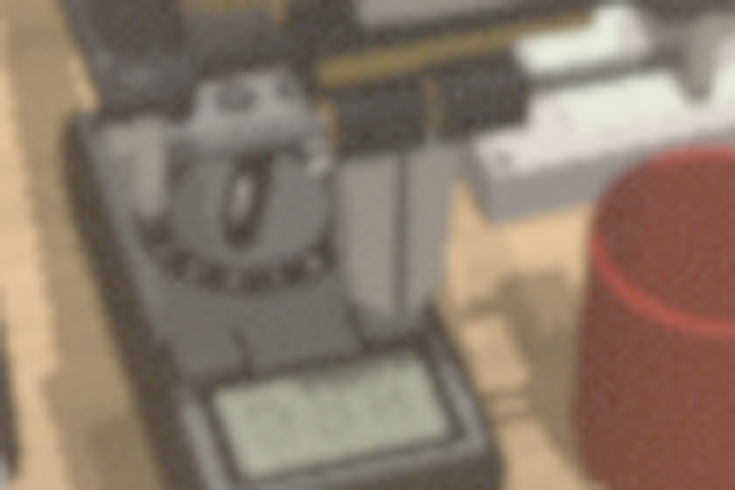

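The closed fingertips (crop (345–440, 310)) are right above the left key. I'll press in 1 mm steps, watching the force.

```bash
python3 -m creep '[[0.001,0.001,0.001,0,255],[0,0,0.001,0,255],[0,0,0.001,0,255],[0,0,0,0,255],[0,0,0,0,255]]'
for i in 1 2; do :; done
python3 -m creep '[[0,0,0.001,0,255],[0,0,0.001,0,255],[0,0,0,0,255],[0,0,0,0,255]]'
python3 -m creep '[[0,0,0.001,0,255],[0,0,0,0,255],[0,0,0,0,255]]'
```

```text
t: 19.13
tool_pos: [0.5627, 0.0087, 0.0388]
orientation: [3.141, 0.066, 0.0]
force: [1.2, 0.2, -0.5]
opening: 0.0005
t: 19.47
tool_pos: [0.5626, 0.0088, 0.0366]
orientation: [-3.141, -0.066, 0.0]
force: [0.1, 0.3, 0.6]
opening: 0.0003
t: 19.72
tool_pos: [0.5626, 0.0087, 0.0356]
orientation: [-3.141, -0.066, 0.0]
force: [-0.0, 0.4, 0.5]
opening: 0.0001
```

```bash

python3 -m creep '[[0,0,0.001,0,255],[0,0,0.001,0,255],[0,0,0,0,255],[0,0,0,0,255]]'
python3 -m creep '[[0,0,0.001,0,255],[0,0,0,0,255],[0,0,0,0,255]]'
python3 -m creep '[[0,0,0.001,0,255],[0,0,0,0,255],[0,0,0,0,255]]'
```

```text
t: 20.05
tool_pos: [0.5629, 0.0087, 0.0339]
orientation: [3.141, 0.066, 0.0]
force: [0.2, 0.3, 1.8]
opening: 0.0001
t: 20.3
tool_pos: [0.5629, 0.0087, 0.0329]
orientation: [3.141, 0.066, 0.0]
force: [0.2, -0.2, 1.9]
opening: 0.0008
t: 20.55
tool_pos: [0.5629, 0.0087, 0.0318]
orientation: [3.141, 0.066, 0.0]
force: [0.1, -0.0, 3.5]
opening: 0.0006
```

```bash

python3 -m creep '[[0,0,0.001,0,255],[0,0,0,0,255],[0,0,0,0,255]]'
python3 -m creep '[[0,0,0.0005,0,255],[0,0,0,0,255],[0,0,0,0,255]]'
```

```text
t: 20.8
tool_pos: [0.5629, 0.0087, 0.0308]
orientation: [3.141, 0.066, 0.0]
force: [-0.7, 0.9, 4.0]
opening: 0.0002
t: 21.05
tool_pos: [0.5629, 0.0087, 0.0304]
orientation: [3.141, 0.066, 0.001]
force: [0.0, -0.5, 4.5]
opening: -0.0001
```

```bash

python3 -m creep '[[0,0,0.0005,0,255],[0,0,0,0,255],[0,0,0,0,255]]'
python3 -m creep '[[0,0,0.0005,0,255],[0,0,0,0,255],[0,0,0,0,255]]'
```

```text
t: 21.3
tool_pos: [0.5629, 0.0087, 0.0303]
orientation: [3.141, 0.066, 0.001]
force: [-0.9, -0.4, 7.5]
opening: 0.0008
t: 21.55
tool_pos: [0.5629, 0.0087, 0.0302]
orientation: [3.141, 0.066, 0.001]
force: [-3.6, 1.1, 11.9]
opening: 0.0004
```

The force climbed from 4.5 N to 12 N with almost no further travel, so the key is fully down. Releasing now, then retreating clear to check.

```bash

python3 -m creep '[[0,0,-0.002,0,255],[0,0,-0.004,0,255],[0,0,-0.01,0,255],[0,0,-0.03,0,255],[0,0,-0.04,0,255],[0,0,-0.04,0,255],[0,0,-0.04,0,255],[0,0,0,0,255]]'
python3 -m creep '[[-0.02,-0.035,0,0,255],[-0.02,-0.035,0,0,255],[-0.02,-0.035,0,0,255],[-0.02,-0.035,0,0,255],[-0.02,-0.035,0,0,255],[-0.02,-0.035,0,0,255],[-0.02,-0.035,0,0,255],[-0.02,-0.035,0,0,255],[-0.01,-0.035,0,0,255],[0,-0.035,0,0,255],[0,0,0,0,255],[0,0,0,0,255]]'
python3 - <<'E'
from h import *
rel()
im=read_camera("top"); cv2.imwrite("pics/top3.png",im[:,:,::-1])
for r in silhouettes("top","meter")[:3]:
    c=cv2.findContours(r['region'].astype(np.uint8),0,2)[0]; c=max(c,key=cv2.contourArea)
    print(r['pixel'],cv2.minAreaRect(np.array([unproj("top",q[0],0.046)[:2] for q in c],np.float32)))
print([ (r['pixel'],unproj("top",r['pixel'],.065).round(4)) for q in("dial_center","pointer_tip") for r in tip_of("top",q)])
a=cv2.imread("pics/top0.png")[:,:,::-1]
o=np.hstack([cv2.resize(i[155:285,265:365],None,fx=4,fy=4,interpolation=cv2.INTER_CUBIC) for i in (a,im)])
cv2.imwrite("pics/cmp.png",o[:,:,::-1])
E
```

```text
t: 22.22
tool_pos: [0.5669, 0.0084, 0.2056]
orientation: [3.14, 0.066, 0.021]
force: [1.3, -0.3, 1.6]
opening: 0.0006
t: 23.22
tool_pos: [0.3771, 0.3525, 0.1947]
orientation: [3.14, 0.071, -0.002]
force: [-1.0, -0.6, -0.4]
opening: 0.0007
t 23.22 tcp [0.3771 0.3525 0.1947] xang 2.58 zax [-0.001 -0.001 -1.   ] axis in tool [0.1091 0.3801 0.1399] F [-1.   -0.65 -0.44] op 0.0007 q6 2.18
[308.2, 219.2] ((0.5277326107025146, -0.02271871641278267), (0.20502124726772308, 0.10125596076250076), 2.4763779640197754)
[402.7, 311.1] ((0.3688775300979614, -0.18657717108726501), (0.07727647572755814, 0.14582742750644684), 68.73475646972656)
[([299.1, 93.1], array([ 0.7505, -0.0027,  0.065 ])), ([310.1, 234.3], array([ 0.4984, -0.0238,  0.065 ])), ([403.7, 321.1], array([ 0.3493, -0.1871,  0.065 ])), ([359.1, 203.1], array([ 0.5542, -0.1097,  0.065 ])), ([393.2, 323.1], array([ 0.3455, -0.169 ,  0.065 ])), ([289.6, 85.1], array([0.765 , 0.0144, 0.065 ])), ([317.1, 219.2], array([ 0.5252, -0.036 ,  0.065 ])), ([306.1, 218.9], array([ 0.5255, -0.0166,  0.065 ]))]
```

View pics/cmp.png

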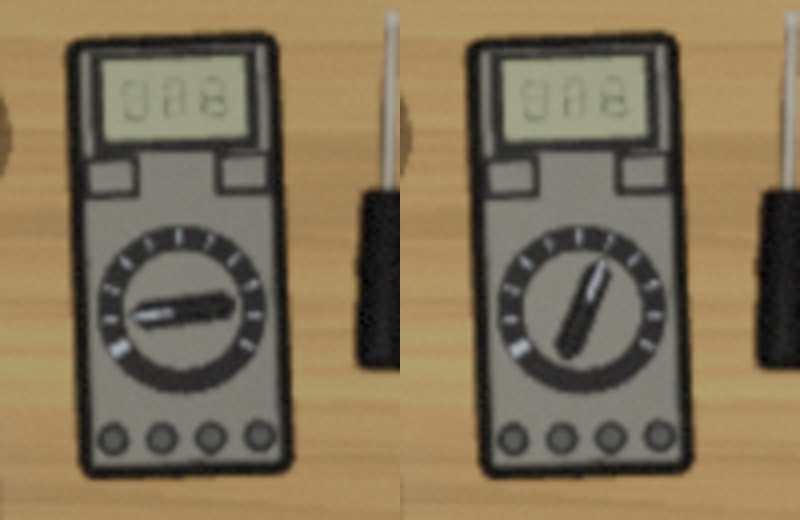

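View pics/top3.png

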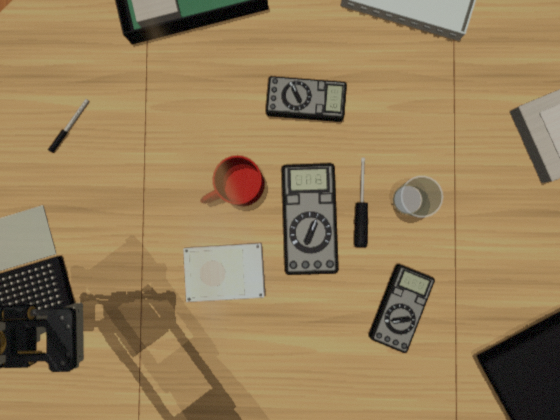

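The side-by-side shows the pointer tip at (605,260) on the tick just right of the display-pointing one, which is the sixth click. The meter outline is unchanged, both keys are up, and every neighbour is where it was. Handing in.

```bash
python3 -c "
from plant import *
print(close_job())"
```

```text
the job is handed in; nothing more can be done
None
```

The selector on the largest meter now rests on the sixth click after OFF. After that I pressed the left-hand key fully down and released it. I handed the job in at about 23 s, with the robot clear of everything.

- **Selector:** It started on the first click. I pushed one side of the bar's pointer half with the closed fingertips, with no pinching, through five more clicks. The last top picture shows the pointer on the tick just right of the one facing the display.
- **Left key:** The force rose from 1.8 N to about 4.5 N over the travel. It then climbed to 12 N with almost no further movement, so the key bottomed out. It shows up again in the last picture. I never touched the right-hand key.
- **Meter and surroundings:** The meter outline is within about 1 mm and 0.2° of where it started. The mug, glass, screwdriver and hard disk look unmoved.

**Checks that disagreed:**
- **Fingertip height:** The real fingertips were about 27 mm higher than the reported position and `tip_reach` imply. My first push therefore passed over the bar without touching it. I found the true height from the scene camera and by touch.
- **Detections:** The two cameras differed by 5–10 mm on some points. In the final picture the trained network's pointer-tip detection was ambiguous, giving two candidates on the meter, so I judged the click by eye from the picture.

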